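# Put the sharpening stone away in its push-latch drawer

## Task

Put the sharpening stone away in the little wooden cabinet: press the cabinet's handle-less drawer front to make the drawer spring out, take the stone out of its trough and lay it flat between the two rails of the drawer, lengthwise from front to back, and let go of it; then push the drawer in again until its catch holds it shut. Leave everything else on the bench where it is.

Things in the scene. Friction and masses are not known exactly. Their poses are not given: they have to be found in the camera images.
- tray (a joint): Drawer's distance out, m, along the cabinet's -x: 0 inner stop, 0.0135 locked (so at the start), 0.12 fully out. A spring drives it out (3 N locked, 1.4 N out). Push-push catch: pressing in to the stop (8 to 12 N, slower than 0.1 m/s) and backing off releases a locked drawer, which springs out to 0.12; the same press, from out, locks it: it comes back only to 0.0135. A short press changes nothing.
- tray_front (a point): Centre of the outer face of the drawer's front panel: dark wood, 146 mm wide, 12 mm thick, 8 to 66 mm above the bench, no handle. The point is 37 mm above the bench and moves with the drawer. Axes: x into the cabinet (the pressing direction), y along the panel, z up.
- tray_bed (a point): Centre of the drawer's bed on its floor, 14 mm above the bench, 52 mm behind tray_front; moves with it, same axes. Bed 80 mm long (x), between front panel (52 mm above its floor) and back wall (40 mm). Two rails along x, 12 mm high, 8 mm thick, middles at y = +-29 mm, 50 mm apart inside; outside them 26 mm channels, then walls 10 mm high. Fully out, the bed is all clear of the cabinet.
- cabinet: Plywood cabinet, fixed, 190 mm deep (x), 150 mm wide, 80 mm high. Origin: middle of the lower edge of its front face, on the bench. x points into it; the drawer comes out along -x.
- stone: Grey two-layer sharpening stone, 66 (x) by 42 (y) by 40 mm, about 0.27 kg, origin under its centre. Starts in the trough, underside 8 mm above the bench, its ends (x) overhanging the trough by 6 mm: there only the ends can be gripped. In the bed only 7 mm are free at each end, so there hold it by its sides, above the rails: set it down on the bench between to change the grip.
- trough: Light wood trough, fixed: 54 mm long (x), 80 mm wide, 46 mm high, 8 mm floor and two cheeks 46 mm apart along x that cover the stone's sides to 2 mm below its top; open at both ends and above. Origin under its centre.
- wax_jar: Bystander: amber glass jar with steel lid, 56 mm wide, 65 mm high; origin under its centre.
- hardwood_blank: Bystander: dark wood blank 140 x 45 x 26 mm; origin under its centre.
- wrench: Bystander: steel wrench lying flat.
- brush: Bystander: hand brush lying flat.
- pencil_cup: Bystander: empty steel cup, 72 mm wide, 90 mm high; origin under its centre.
- tin: Bystander: low round tin, 72 mm wide, 40 mm high; origin under its centre.
- offcut: Bystander: light wood offcut 80 x 50 x 18 mm; origin under its centre.
- sanding_block: Bystander: cork sanding block 70 x 38 x 28 mm; origin under its centre.
Mind the look-alikes: they are no part of the job. What is shaped like the stone but black or red is not meant.

How it is judged (in metres and radians):
On the way, in this order (a step that is already met when the one before it is completed fails the run):
1. the drawer has been released and has sprung out (value of joint tray above 0.105 m), for 0.2 s.
2. the stone lies flat between the rails of the drawer, lengthwise, and is let go (x of stone in the frame of tray_bed between -0.012 and 0.012 m and y of stone in the frame of tray_bed between -0.008 and 0.008 m and z of stone in the frame of tray_bed below 0.004 m and angle between stone's own z axis and vertical below 0.1 rad and angle between the x axis of stone and the x axis of tray_bed, either way round below 0.2 rad and contact force between the fingers and stone below 0.2 N), for 0.2 s.
At the end, for the whole second after the job is handed in: The drawer is held shut by its catch (10.5 to 16.5 mm from its inner stop, at rest); the stone lies still in it on the bed's floor between the rails (within 12 mm along and 8 mm across of the bed's centre, 4 mm in height, 0.2 rad in yaw, 0.1 rad in tilt) (value of joint tray between 0.0105 and 0.0165 m and velocity of joint tray between -0.01 and 0.01 m/s and x of stone in the frame of tray_bed between -0.012 and 0.012 m and y of stone in the frame of tray_bed between -0.008 and 0.008 m and z of stone in the frame of tray_bed below 0.004 m and angle between stone's own z axis and vertical below 0.1 rad and angle between the x axis of stone and the x axis of tray_bed, either way round below 0.2 rad and linear speed of stone below 0.02 m/s); the robot touches nothing.
It fails at once if a bystander was moved by more than 40 mm (distance of any of wax_jar, hardwood_blank, wrench, brush, pencil_cup, tin, offcut, sanding_block from where it was at the start of the episode above 0.04 m).
It also fails if it takes over 72 s, if anything falls off the work surface, if the arm or the gripper's body presses on something with over 40 N, if the wrist force passes 120 N, or if a joint passes its speed limit or range.

## Robot

A 7-joint arm with a two-finger parallel gripper is mounted at the origin on the work surface. World frame = base frame: x ahead of the robot, y to its left, z up, the work surface at z = 0. Lengths are in m, angles in degrees, forces in N, time in s.
With the tool pointing down it reaches from about 0.425 to 0.875 m from the base axis. Payload 8.4 kg.
Tool frame: the origin (TCP) lies midway between the tips of the shut fingers; the grasp point (between the pads) lies 19 mm behind it; z points along the fingers, y is the line along which they close (so a half turn about z gives the same grasp; the last joint's range is limited). The gripper opens to 85 mm and grips with 20 to 120 N. Pads are 22 mm wide; open, the fingers measure 114 mm over their backs; the gripper's body (76 mm by 85 mm) begins 54 mm behind the grasp point. The pads swing forward as they close: fully open they stand 13 mm farther back than shut.
Start: joints at [71.035, 19.091, 2.286, 83.961, -0.768, 76.965, -3.352], TCP at [0.149, -0.633, 0.231] pointing down, gripper open.
Joint ranges: [-147.57, 147.57], [-21.85, 119.76], [-74.77, 79.35], [14.55, 137.4], [-85.83, 265.84], [4.83, 119.75], [-152.11, 152.11]. Speed limits (degrees/s): [127.2, 127.2, 159.86, 159.86, 180, 180, 180].

## Interface

Orientations are given as a 3x3 rotation matrix whose columns are the frame's x, y, z axes.
In Python, from station import manip, get_image, job, finder gives the robot as it stands.
- The arm moves only by the tool arm_command, never from a script. Its argument "series" is a list of rows, each a list of 3 entries, a list of its own where there are three numbers: the turn, a rotation vector about the tool's x, y, z in rad, then the shift along the tool's x, y, z in m, then the opening, from 0 (shut) to 1 (fully open). In form: [[[ax, ay, az], [x, y, z], fingers], ...]. A call has exactly 8 rows; each row shifts and turns the commanded pose from where the row before left it, along the tool's axes as they then stand; what a row does not reach is not made up. A row lasts 1/8 s, in which the tool goes at most 62.5 mm and 10.7 degrees, less where a joint would pass 70% of its speed; a pose out of reach is approached as far as the arm can. A call is refused whole if a number of a shift passes 0.0625 or a number of a turn 0.188, either way. A call with a gripper value outside its range is refused whole. The fingers move at their own pace and stop on an object; "grip_force" is the grip in N (left out, the last holds). Time passes only in rows, so rows that do not move let the fingers close, or fill a call up. It gives the time, the measured TCP pose, the force, the opening and the grip force at its end, in the units of the state.
- manip.read_state(): the state, without advancing time (a new reading comes with each control period).
- get_image(name): name is "scene" or "top" or "wrist"; returns a dict with "frame" (400x640x3 uint8, red, green, blue), "fx", "fy", "cx", "cy" (pixels), "R" (3x3) and "t" (3): a world point X has camera coordinates R X + t. Camera axes: x right, y down, z forward; pixel columns grow to the right and rows downward; lengths in m; the calibration is good to about 2 mm. A picture is of the moment at which its call begins. There is no depth.
- job.job_done(): hands the job in; it is judged then, once.
Trained networks look in the newest picture that a camera, given by its name, has taken for a name from the list of things; names that differ only in an ending like _2 or _b are one class to them, and where a whole thing is asked for, a point or a joint stands for the part that bears it (a point fixed in the world has none). Each returns a list of dicts, best first, with "score" (0 to 1); they miss things now and then, are a little off and sometimes report something else, mostly with a low value. They report only what shows in the picture. A call takes as long as a camera call. They do not tell look-alikes from the thing itself.
- finder.trace(camera, thing): "pixels" (400x640 bool, what is visible of it) and "box" ([left, top, right, bottom] in pixels, round what is visible of it).
- finder.landmark_of(camera, thing): "uv" ([column, row] in pixels: a listed point, or the origin of a listed thing).
The state is a dict: "clock": time; "joint_pos": joint angles; "qvel": joint speeds; "joint_efforts": joint torques, N m; "ee_pos": TCP position; "tcp_rot": TCP orientation; "force": force on the tool from outside, world axes, zero at the start; "wrist_torque": the same for the moment, N m; "finger_gap": opening from 0.0 (shut) to 1.0 (fully open); "grip_force": force on a finger pad.
Only numpy, scipy, OpenCV 4.12 (cv2) and the standard library are available. Lean on these libraries where they do the work, as an engineer would, in place of code of your own. Each camera call takes 0.05 s, during which the arm holds its last target. There are 200 camera calls.

## Working session

There is one attempt and no reset: what is moved stays moved. The work goes in short steps, Python scripts to look and compute and a tool call to move; the robot and the scene stay as the last step left them, time stands still between calls to the robot, and variables do not carry over. Pictures are saved under pics/ and viewed, at most 10 in all, crops included, and the job is handed in when it is done.

Besides the shell and the picture viewer there is one more tool, called by a JSON object that holds its "name" and its "arguments", one argument or row to a line. arm_command: Moves the arm, as the interface text tells. Its arguments: {"type":"object","properties":{"series":{"type":"array","items":{"type":"array"}},"grip_force":{"type":"number"}},"required":["series"]}

```bash
mkdir -p pics; cat > h.py <<'E'
import numpy as np, cv2
from station import manip, get_image, job, finder
def save(im,name,box=None,s=1):
    f=im["frame"][:,:,::-1]
    if box: f=f[box[1]:box[3],box[0]:box[2]]
    cv2.imwrite("pics/"+name,cv2.resize(f,None,fx=s,fy=s,interpolation=cv2.INTER_CUBIC))
def ray(im,uv,z):
    R=np.array(im["R"]);t=np.array(im["t"])
    d=R.T@np.array([(uv[0]-im["cx"])/im["fx"],(uv[1]-im["cy"])/im["fy"],1]);c=-R.T@t
    return c+d*(z-c[2])/d[2]
def proj(im,X):
    p=np.array(im["R"])@np.array(X)+np.array(im["t"])
    return np.array([im["fx"]*p[0]/p[2]+im["cx"],im["fy"]*p[1]/p[2]+im["cy"]])
E
python3 - <<'E'
from h import *
np.set_printoptions(precision=3,suppress=True)
a=get_image("scene");b=get_image("top")
cv2.imwrite("pics/a.png",cv2.resize(np.vstack([a["frame"],b["frame"]])[:,:,::-1],None,fx=.75,fy=.75))
s=manip.read_state();print({k:np.round(v,3).tolist() for k,v in s.items()})
for im,n in((a,"scene"),(b,"top")):
    print(n,"cam",-np.array(im["R"]).T@np.array(im["t"]),im["fx"])
    for th,z in(("stone",.008),("trough",0),("cabinet",0),("tray_front",.037),("wax_jar",0),("hardwood_blank",0),("pencil_cup",0),("tin",0),("offcut",0),("sanding_block",0),("wrench",0),("brush",0)):
        for d in finder.landmark_of(n,th)[:3]: print(n,th,round(d["score"],2),np.round(d["uv"]),ray(im,d["uv"],z))
E
```

```text
{'clock': 0.1, 'joint_pos': [71.036, 19.127, 2.287, 84.006, -0.77, 76.966, -3.352], 'qvel': [0.029, -0.025, 0.093, -0.147, 0.022, 0.152, -0.138], 'joint_efforts': [0.004, -66.002, 1.37, -40.648, 0.017, 0.009, 0.0], 'ee_pos': [0.149, -0.632, 0.231], 'tcp_rot': [[0.973, 0.23, -0.0], [0.23, -0.973, 0.001], [-0.0, -0.001, -1.0]], 'force': [-0.354, 0.12, -1.378], 'wrist_torque': [-0.006, -0.026, 0.014], 'grip_force': 0.0, 'finger_gap': 1.0}
scene cam [ 1.271 -0.125  1.057] 440.3463757013311
scene stone 0.92 [393. 178.] [0.492 0.284 0.008]
scene stone 0.76 [376. 252.] [0.729 0.163 0.008]
scene stone 0.68 [228. 240.] [ 0.614 -0.228  0.008]
scene trough 0.89 [379. 213.] [0.602 0.209 0.   ]
scene cabinet 0.8 [225. 239.] [ 0.605 -0.237  0.   ]
scene cabinet 0.75 [380. 214.] [0.605 0.213 0.   ]
scene tray_front 0.76 [221. 223.] [ 0.575 -0.239  0.037]
scene tray_front 0.7 [311. 235.] [ 0.66  -0.002  0.037]
scene wax_jar 0.72 [319. 264.] [0.73  0.004 0.   ]
scene hardwood_blank 0.63 [465. 192.] [0.578 0.484 0.   ]
scene pencil_cup 0.83 [138. 264.] [ 0.638 -0.471  0.   ]
scene tin 0.74 [238. 176.]
[... 704 characters left out ...]
[0.362 0.186 0.   ]
top tray_front 0.57 [390. 197.] [ 0.581 -0.228  0.037]
top wax_jar 0.74 [264. 262.] [0.374 0.187 0.   ]
top wax_jar 0.48 [320. 157.] [ 0.726 -0.001  0.   ]
top hardwood_blank 0.86 [173. 201.] [0.578 0.497 0.   ]
top hardwood_blank 0.51 [265. 262.] [0.372 0.184 0.   ]
top hardwood_blank 0.29 [390. 190.] [ 0.61  -0.234  0.   ]
top pencil_cup 0.7 [458. 179.] [ 0.644 -0.463  0.   ]
top pencil_cup 0.53 [258. 194.] [0.6   0.211 0.   ]
top tin 0.55 [375. 259.] [ 0.38  -0.178  0.   ]
top offcut 0.88 [264. 263.] [0.371 0.187 0.   ]
top sanding_block 0.65 [317. 183.] [0.634 0.01  0.   ]
top wrench 0.58 [184. 256.] [0.395 0.452 0.   ]
top brush 0.7 [466. 236.] [ 0.453 -0.48   0.   ]
```

View pics/a.png

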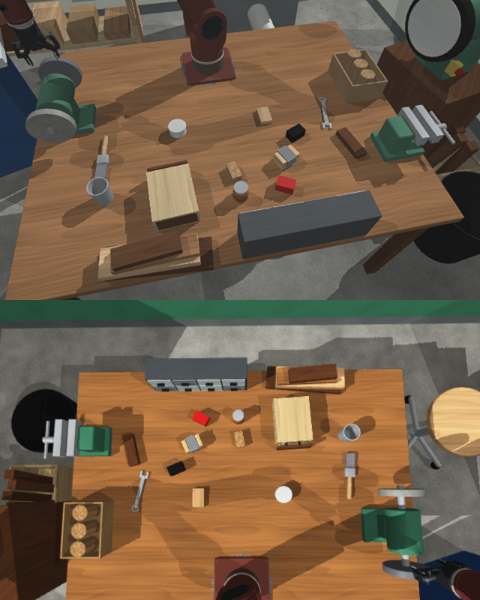

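Candidates for the stone (scene pixels): black (393,178), red (376,252), and grey in the trough at about (381,207). The grey one lying in the light trough fits. I'll confirm it in a crop and measure the cabinet and trough.

```bash
python3 - <<'E'
from h import *
np.set_printoptions(precision=3,suppress=True)
a=get_image("scene");b=get_image("top")
A=a["frame"][130:310,180:430];B=b["frame"][120:260,220:430]
A=cv2.resize(A,(790,300*790//416),interpolation=3)if 0 else cv2.resize(A,None,fx=1.9,fy=1.9,interpolation=3)
A=cv2.resize(a["frame"][180:240,350:430],(400,300),interpolation=3)
A2=cv2.resize(a["frame"][200:310,185:275],(300,366),interpolation=3)[:300]
B1=cv2.resize(b["frame"][165:225,220:300],(400,300),interpolation=3)
B2=cv2.resize(b["frame"][120:210,350:430],(300,338),interpolation=3)[38:]
cv2.imwrite("pics/b.png",np.vstack([np.hstack([A,A2]),np.hstack([B1,B2])])[:,:,::-1])
# cabinet & trough outlines
for im,n in((a,"scene"),(b,"top")):
  for th,z in(("cabinet",.08),("trough",.046),("stone",.048),("tray_front",.066)):
    for d in finder.trace(n,th)[:3]:
      m=np.ascontiguousarray(d["pixels"]).astype(np.uint8)
      c=max(cv2.findContours(m,0,2)[0],key=cv2.contourArea)
      r=cv2.minAreaRect(c);print(n,th,round(d["score"],2),np.round(d["box"]),m.sum(),np.round(r[0],1),np.round(r[1],1),round(r[2],1))
      if n=="top": print([ray(im,p,z)[:2] for p in cv2.boxPoints(r)])
E
```

```text
scene cabinet 0.74 [196. 215. 270. 307.] 5105 [228.1 260.8] [85.5 63.3] 78.7
scene cabinet 0.73 [428. 129. 439. 169.] 303 [433.1 149.7] [40.3 12.3] 83.1
scene trough 0.87 [361. 193. 400. 225.] 413 [372.5 214.5] [22.6 12.7] 45.0
scene stone 0.8 [372. 196. 395. 223.] 393 [382.4 206.9] [26.9 18. ] 56.3
scene stone 0.62 [383. 162. 408. 191.] 445 [393.6 177.2] [18.8 26.8] 63.4
scene tray_front 0.73 [192. 215. 250. 231.] 285 [222.5 220.8] [ 5.5 54.3] 77.7
top trough 0.53 [244. 180. 274. 204.] 218 [247.8 195.3] [17.5  6.7] 66.8
[array([0.611, 0.257]), array([0.62 , 0.237]), array([0.567, 0.214]), array([0.559, 0.234])]
top trough 0.25 [371. 188. 415. 199.] 424 [392.3 192.8] [10.2 45.3] 85.8
[array([ 0.606, -0.159]), array([ 0.615, -0.306]), array([ 0.582, -0.307]), array([ 0.572, -0.161])]
top stone 0.87 [223. 213. 246. 233.] 300 [234.6 224.1] [14.  21.9] 66.8
[array([0.503, 0.317]), array([0.531, 0.253]), array([0.489, 0.234]), array([0.462, 0.299])]
top stone 0.76 [259. 145. 279. 171.] 313 [268.1 156.8] [22.4 14.8] 26.6
[array([0.711, 0.214]), array([0.755, 0.192]), array([0.721, 0.126]), array([0.677, 0.148])]
top stone 0.7 [248. 180. 268. 206.] 314 [256.5 191.2] [22.3 14.2] 65.2
[array([0.626, 0.243]), array([0.645, 0.201]), array([0.579, 0.17 ]), array([0.56 , 0.212])]
top tray_front 0.64 [367. 191. 417. 202.] 423 [392.3 192.9] [10.1 47.3] 85.6
[array([ 0.602, -0.153]), array([ 0.613, -0.304]), array([ 0.58 , -0.305]), array([ 0.57 , -0.155])]
```

View pics/b.png

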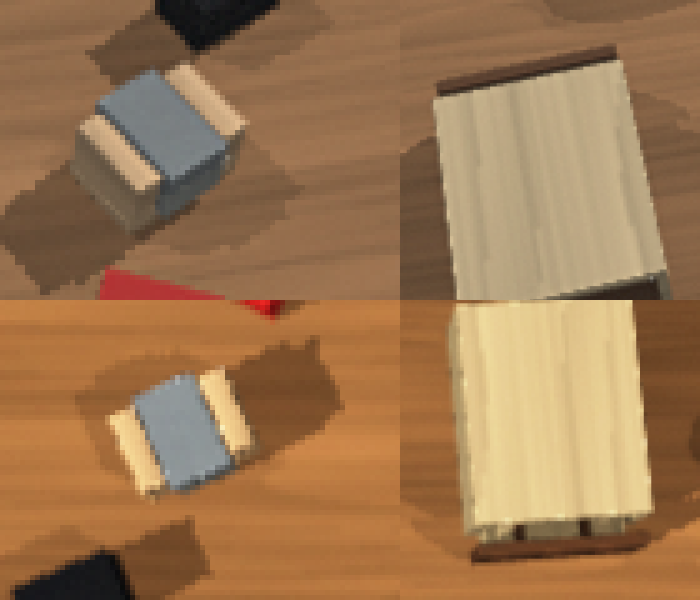

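The crop confirms it: the grey stone lies between the light cheeks of the trough (top about (257,191), scene about (382,207)), with its long axis at a yaw of about 25°. The cabinet front faces the robot, with its dark panel at top (392,193). I'm moving toward the cabinet front.

{"name": "arm_command", "arguments": {
  "series": [
    [[0,0,0.157],[0,0,0],0],
    [[0,0,0],[0.0225,-0.025,0],0],
    [[0,0,0],[0.0225,-0.025,0],0],
    [[0,0,0],[0.0225,-0.025,0],0],
    [[0,0,0],[0.0225,-0.025,0],0],
    [[0,0,0],[0.0225,-0.025,0],0],
    [[0,0,0],[0.0225,-0.025,0],0],
    [[0,0,0],[0.0225,-0.025,0],0]
  ]
}}

```text
clock: 2.8
ee_pos: [0.2939, -0.4454, 0.2315]
tcp_rot: [[0.997, 0.075, 0.0], [0.075, -0.997, -0.0], [0.0, 0.0, -1.0]]
force: [0.7, -0.3, -0.2]
finger_gap: 0.001
grip_force: 0.0
```

{"name": "arm_command", "arguments": {
  "series": [
    [[0,0,0],[0.0225,-0.025,0],0],
    [[0,0,0],[0.0225,-0.025,0],0],
    [[0,0,0],[0.0225,-0.025,0],0],
    [[0,0,0],[0.0225,-0.025,0],0],
    [[0,0,0],[0.0225,-0.025,0],0],
    [[0,0,0],[0.0225,-0.025,0],0],
    [[0,0,0],[0.0225,-0.025,0],0],
    [[0,0,0],[0.0,0,0],0]
  ]
}}

```text
clock: 3.8
ee_pos: [0.4389, -0.2575, 0.2315]
tcp_rot: [[0.997, 0.079, 0.001], [0.079, -0.997, 0.0], [0.001, -0.0, -1.0]]
force: [-0.1, -0.3, 0.2]
finger_gap: 0.0
grip_force: 0.0
```

```bash
python3 - <<'E'
from h import *
np.set_printoptions(precision=3,suppress=True)
w=get_image("wrist");save(w,"c.png");s=manip.read_state()
print(s["clock"],s["ee_pos"],s["tcp_rot"],s["force"],s["finger_gap"])
print("cam",-np.array(w["R"]).T@np.array(w["t"]),w["R"])
for th,z in(("tray_front",.037),("cabinet",0)):
    for d in finder.landmark_of("wrist",th)[:2]: print(th,d["score"],d["uv"],ray(w,d["uv"],z))
for d in finder.trace("wrist","tray_front")[:1]:
    c=max(cv2.findContours(d["pixels"].astype(np.uint8),0,2)[0],key=cv2.contourArea);r=cv2.minAreaRect(c);print(d["box"],r)
    print([ray(w,p,.066) for p in cv2.boxPoints(r)])
E
```

```text
3.85 [ 0.438 -0.259  0.231] [[ 0.997  0.077  0.   ]
 [ 0.077 -0.997 -0.   ]
 [ 0.     0.    -1.   ]] [ 0.462 -0.38   0.224] -0.000195783563626122
cam [ 0.512 -0.252  0.375] [[ 0.08  -0.997 -0.001]
 [-0.955 -0.077  0.287]
 [-0.286 -0.023 -0.958]]
tray_front 0.58 [305.7, 36.9] [ 0.58  -0.231  0.037]
cabinet 0.87 [305.3, 17.5] [ 0.606 -0.227  0.   ]
[222.8, 0.0, 385.8, 47.7] ((305.5, 22.0), (44.0, 159.0), 90.0)
[array([ 0.598, -0.16 ,  0.066]), array([ 0.609, -0.302,  0.066]), array([ 0.574, -0.307,  0.066]), array([ 0.562, -0.159,  0.066])]
```

View pics/c.png

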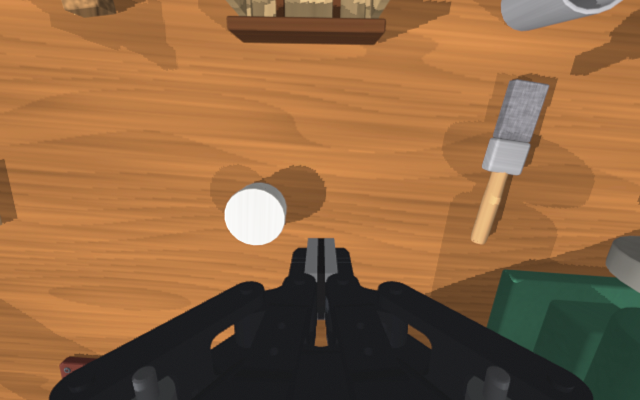

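The wrist view shows the panel at about (229–385, 18–44), almost square to the tool. The measurements agree on a front face near (0.579, -0.231) with yaw about 4°. I'm descending in front of it and approaching slowly.

{"name": "arm_command", "arguments": {
  "series": [
    [[0,0,0.006],[0.013,-0.0022,0.025],0],
    [[0,0,0],[0.013,-0.0022,0.025],0],
    [[0,0,0],[0.013,-0.0022,0.025],0],
    [[0,0,0],[0.013,-0.0022,0.025],0],
    [[0,0,0],[0.013,-0.0022,0.025],0],
    [[0,0,0],[0.013,-0.0022,0.025],0],
    [[0,0,0],[0.013,-0.0022,0.025],0],
    [[0,0,0],[0.013,-0.0022,0.025],0]
  ]
}}

```text
clock: 5.0
ee_pos: [0.5396, -0.2366, 0.0304]
tcp_rot: [[0.998, 0.067, -0.0], [0.067, -0.998, -0.0], [-0.0, 0.0, -1.0]]
force: [-0.7, -0.5, 0.1]
finger_gap: -0.004
grip_force: 0.0
```

{"name": "arm_command", "arguments": {
  "series": [
    [[0,0,0],[0.005,0,0],0],
    [[0,0,0],[0.005,0,0],0],
    [[0,0,0],[0.004,0,0],0],
    [[0,0,0],[0.004,0,0],0],
    [[0,0,0],[0.003,0,0],0],
    [[0,0,0],[0.003,0,0],0],
    [[0,0,0],[0.003,0,0],0],
    [[0,0,0],[0.0,0,0],0]
  ]
}}

```text
clock: 6.0
ee_pos: [0.5669, -0.2333, 0.0313]
tcp_rot: [[0.998, 0.069, 0.0], [0.069, -0.998, 0.0], [0.0, -0.0, -1.0]]
force: [0.6, -0.6, 0.8]
finger_gap: -0.003
grip_force: 0.0
```

{"name": "arm_command", "arguments": {
  "series": [
    [[0,0,0],[0.003,0,0],0],
    [[0,0,0],[0.003,0,0],0],
    [[0,0,0],[0.003,0,0],0],
    [[0,0,0],[0.002,0,0],0],
    [[0,0,0],[0.002,0,0],0],
    [[0,0,0],[0.001,0,0],0],
    [[0,0,0],[0.0,0,0],0],
    [[0,0,0],[0.0,0,0],0]
  ]
}}

```text
clock: 7.0
ee_pos: [0.5806, -0.2325, 0.0312]
tcp_rot: [[0.998, 0.069, -0.0], [0.069, -0.998, -0.0], [-0.0, 0.0, -1.0]]
force: [-2.4, -0.5, -0.8]
finger_gap: -0.0
grip_force: 1.5
```

{"name": "arm_command", "arguments": {
  "series": [
    [[0,0,0],[0.002,0,0],0],
    [[0,0,0],[0.002,0,0],0],
    [[0,0,0],[0.002,0,0],0],
    [[0,0,0],[0.002,0,0],0],
    [[0,0,0],[0.002,0,0],0],
    [[0,0,0],[0.001,0,0],0],
    [[0,0,0],[0.001,0,0],0],
    [[0,0,0],[0.0,0,0],0]
  ]
}}

```text
clock: 8.0
ee_pos: [0.5823, -0.2325, 0.031]
tcp_rot: [[0.998, 0.066, -0.02], [0.066, -0.998, 0.001], [-0.02, -0.002, -1.0]]
force: [-53.1, 5.0, 39.6]
finger_gap: -0.001
grip_force: 26.3
```

{"name": "arm_command", "arguments": {
  "series": [
    [[0,0,0],[-0.006,0,0],0],
    [[0,0,0],[-0.008,0,0],0],
    [[0,0,0],[-0.02,0,0],0],
    [[0,0,0],[-0.024,0,0],0],
    [[0,0,0],[-0.024,0,0],0],
    [[0,0,0],[-0.024,0,0],0],
    [[0,0,0],[-0.024,0,0],0],
    [[0,0,0],[-0.02,0,0],0]
  ]
}}

```text
clock: 9.0
ee_pos: [0.4435, -0.2418, 0.0318]
tcp_rot: [[0.998, 0.069, 0.002], [0.069, -0.998, -0.0], [0.002, 0.001, -1.0]]
force: [-0.8, 0.6, -0.5]
finger_gap: -0.001
grip_force: 0.0
```

{"name": "arm_command", "arguments": {
  "series": [
    [[0,0,0],[0,0,-0.03],0],
    [[0,0,0],[0,0,-0.03],0],
    [[0,0,0],[0,0,-0.03],0.3],
    [[0,0,0],[0,0,-0.03],1],
    [[0,0,0],[0,0,-0.03],1],
    [[0,0,0],[0,0,-0.03],1],
    [[0,0,0],[0,0,-0.03],1],
    [[0,0,0],[0,0,0],1]
  ]
}}

```text
clock: 10.0
ee_pos: [0.4453, -0.2421, 0.2443]
tcp_rot: [[0.998, 0.07, 0.006], [0.07, -0.998, -0.003], [0.006, 0.003, -1.0]]
force: [-0.1, -0.3, -0.1]
finger_gap: 1.002
grip_force: 0.0
```

```bash
python3 - <<'E'
from h import *
np.set_printoptions(precision=3,suppress=True)
a=get_image("scene");b=get_image("top");w=get_image("wrist");s=manip.read_state()
print(s["clock"],s["ee_pos"],s["force"])
cv2.imwrite("pics/d.png",np.vstack([w["frame"][:300],np.hstack([cv2.resize(a["frame"][150:290,150:310],(320,280)),cv2.resize(b["frame"][120:260,320:480],(320,280))])])[:,:,::-1])
for n,im in(("scene",a),("top",b),("wrist",w)):
  for th,z in(("tray_front",.037),("tray_bed",.014)):
    for d in finder.landmark_of(n,th)[:1]: print(n,th,round(d["score"],2),np.round(d["uv"]),ray(im,d["uv"],z))
E
```

```text
10.15 [ 0.443 -0.242  0.241] [-0.606 -0.383 -0.85 ]
scene tray_front 0.73 [218. 193.] [ 0.469 -0.24   0.037]
scene tray_bed 0.68 [219. 213.] [ 0.524 -0.246  0.014]
top tray_front 0.58 [392. 232.] [ 0.469 -0.229  0.037]
top tray_bed 0.88 [393. 213.] [ 0.531 -0.24   0.014]
wrist tray_front 0.74 [317. 149.] [ 0.472 -0.236  0.037]
wrist tray_bed 0.55 [318.  98.] [ 0.528 -0.233  0.014]
```

View pics/d.png

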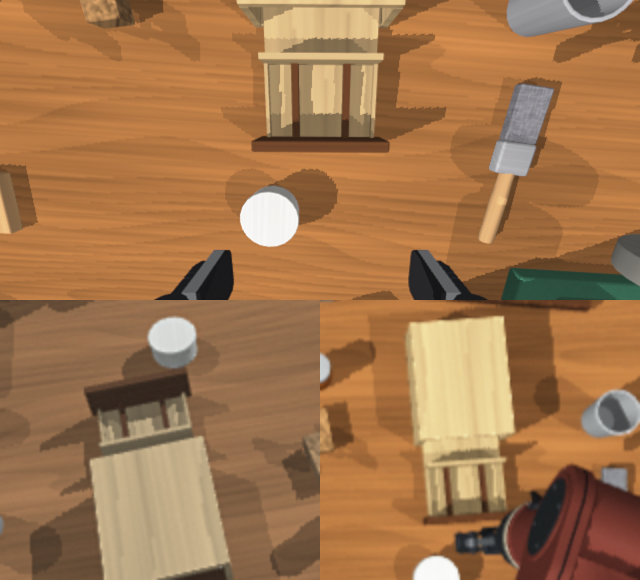

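The drawer is out. In the wrist crop the panel is at row 145, the rails at columns 295 and 346, and the bed is near (0.524, -0.235). Next I go over the trough with the tool's y axis along the stone.

{"name": "arm_command", "arguments": {
  "series": [
    [[0,0,0],[0.0227,-0.0444,0],1],
    [[0,0,0],[0.0227,-0.0444,0],1],
    [[0,0,0],[0.0227,-0.0444,0],1],
    [[0,0,0],[0.0227,-0.0444,0],1],
    [[0,0,0],[0.0227,-0.0444,0],1],
    [[0,0,0],[0.0227,-0.0444,0],1],
    [[0,0,0],[0.0227,-0.0444,0],1],
    [[0,0,0],[0.0227,-0.0444,0],1]
  ]
}}

```text
clock: 11.45
ee_pos: [0.6004, 0.1262, 0.2411]
tcp_rot: [[0.998, 0.068, -0.0], [0.068, -0.998, 0.0], [-0.0, -0.0, -1.0]]
force: [0.3, -0.7, 0.9]
finger_gap: 1.001
grip_force: 0.0
```

{"name": "arm_command", "arguments": {
  "series": [
    [[0,0,0],[0.0227,-0.0444,0],1],
    [[0,0,-0.176],[0,0,0],1],
    [[0,0,-0.176],[0,0,0],1],
    [[0,0,-0.176],[0,0,0],1],
    [[0,0,-0.176],[0,0,0],1],
    [[0,0,-0.176],[0,0,0],1],
    [[0,0,-0.176],[0,0,0],1],
    [[0,0,-0.176],[0,0,0],1]
  ]
}}

```text
clock: 12.45
ee_pos: [0.6194, 0.1707, 0.241]
tcp_rot: [[0.261, 0.965, -0.0], [0.965, -0.261, 0.0], [-0.0, -0.0, -1.0]]
force: [0.8, 1.5, -0.1]
finger_gap: 1.0
grip_force: 0.0
```

{"name": "arm_command", "arguments": {
  "series": [
    [[0,0,-0.176],[0,0,0.01],1],
    [[0,0,-0.176],[0,0,0.01],1],
    [[0,0,-0.176],[0,0,0.01],1],
    [[0,0,-0.176],[0,0,0.01],1],
    [[0,0,0],[0,0,0.01],1],
    [[0,0,0],[0,0,0],1],
    [[0,0,0],[0,0,0],1],
    [[0,0,0],[0,0,0],1]
  ]
}}

```text
clock: 13.45
ee_pos: [0.6196, 0.171, 0.1919]
tcp_rot: [[-0.42, 0.908, 0.001], [0.908, 0.42, 0.0], [-0.0, 0.001, -1.0]]
force: [0.6, 0.3, -0.0]
finger_gap: 0.995
grip_force: 0.0
```

```bash
python3 - <<'E'
from h import *
np.set_printoptions(precision=3,suppress=True)
w=get_image("wrist");save(w,"e.png");s=manip.read_state()
print(s["clock"],s["ee_pos"],s["tcp_rot"],s["joint_pos"])
for d in finder.landmark_of("wrist","trough")[:2]: print("trough",d["score"],d["uv"],ray(w,d["uv"],0))
for th,z in (("stone",.048),):
  for d in finder.landmark_of("wrist","stone")[:3]: print("st",d["score"],d["uv"],ray(w,d["uv"],.008))
  for d in finder.trace("wrist","stone")[:3]:
    c=max(cv2.findContours(d["pixels"].astype(np.uint8),0,2)[0],key=cv2.contourArea);r=cv2.minAreaRect(c);print(d["score"],d["box"],r)
    q=[ray(w,p,.048)[:2] for p in cv2.boxPoints(r)];print(q)
E
```

```text
13.5 [0.62  0.171 0.192] [[-0.42   0.908  0.001]
 [ 0.908  0.42   0.   ]
 [-0.     0.001 -1.   ]] [ 20.254  29.132 -54.739  85.866  24.053  77.409 -11.482]
st 0.97 [254.7, 22.7] [0.498 0.282 0.008]
st 0.7 [324.5, 139.5] [0.606 0.21  0.008]
st 0.58 [396.8, 203.1] [0.712 0.18  0.008]
0.92 [220.9, 0.0, 276.1, 66.1] ((248.0, 31.0), (62.0, 56.0), 90.0)
[array([0.477, 0.28 ]), array([0.519, 0.3  ]), array([0.537, 0.256]), array([0.492, 0.235])]
0.74 [367.7, 178.2, 447.8, 250.2] ((404.5768737792969, 213.6153564453125), (50.477718353271484, 65.17727661132812), 56.3099365234375)
[array([0.67 , 0.165]), array([0.701, 0.221]), array([0.749, 0.195]), array([0.718, 0.136])]
0.69 [291.2, 118.3, 362.3, 166.2] ((323.5, 142.0), (46.0, 71.0), 90.0)
[array([0.566, 0.216]), array([0.625, 0.244]), array([0.645, 0.205]), array([0.582, 0.176])]
```

View pics/e.png

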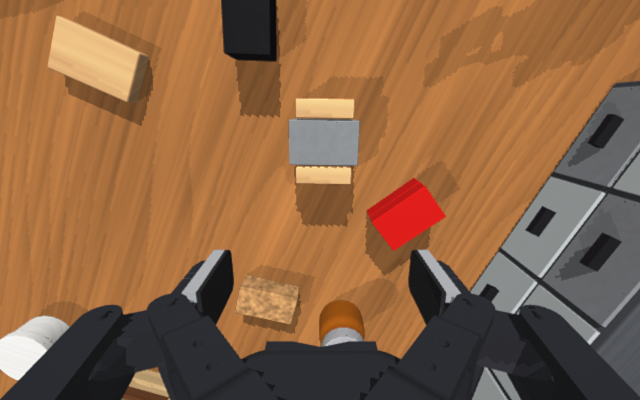

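The wrist view shows the grey stone at (324,142) in the trough, square with the fingers. The black block at (248,30) and the red one at (405,213) are clear of it. I'm centring over the stone, descending and gripping its ends.

{"name": "arm_command", "arguments": {
  "series": [
    [[0,0,0],[0.021,0.0014,0],1],
    [[0,0,0],[0.0207,0.0014,0],1],
    [[0,0,0],[0,0,0.03],1],
    [[0,0,0],[0,0,0.03],1],
    [[0,0,0],[0,0,0.03],1],
    [[0,0,0],[0,0,0.03],1],
    [[0,0,0],[0,0,0.02],1],
    [[0,0,0],[0,0,0.01],1]
  ]
}}

```text
clock: 14.65
ee_pos: [0.6037, 0.2107, 0.0405]
tcp_rot: [[-0.422, 0.907, -0.001], [0.907, 0.422, 0.0], [0.001, -0.001, -1.0]]
force: [-0.1, -0.9, 1.4]
finger_gap: 0.999
grip_force: 0.0
```

{"name": "arm_command", "arguments": {
  "series": [
    [[0,0,0],[0,0,0.01],1],
    [[0,0,0],[0,0,0.01],1],
    [[0,0,0],[0,0,0.01],1],
    [[0,0,0],[0,0,0.002],1],
    [[0,0,0],[0,0,0],1],
    [[0,0,0],[0,0,0],0.5],
    [[0,0,0],[0,0,0],0.5],
    [[0,0,0],[0,0,0],0.5]
  ],
  "grip_force": 40
}}

```text
clock: 15.65
ee_pos: [0.6049, 0.21, 0.01]
tcp_rot: [[-0.42, 0.907, 0.001], [0.907, 0.42, 0.0], [-0.0, 0.001, -1.0]]
force: [-0.7, 0.8, 6.5]
finger_gap: 0.766
grip_force: 45.6
```

{"name": "arm_command", "arguments": {
  "series": [
    [[0,0,0],[0,0,-0.01],0.5],
    [[0,0,0],[0,0,-0.02],0.5],
    [[0,0,0],[0,0,-0.02],0.5],
    [[0,0,0],[0,0,-0.02],0.5],
    [[0,0,0],[0,0,-0.02],0.5],
    [[0,0,0],[0,0,-0.01],0.5],
    [[0,0,0.183],[0,0,0],0.5],
    [[0,0,0.183],[0,0,0],0.5]
  ]
}}

```text
clock: 16.65
ee_pos: [0.6043, 0.2096, 0.1094]
tcp_rot: [[-0.062, 0.998, -0.0], [0.998, 0.062, 0.0], [0.0, -0.0, -1.0]]
force: [0.4, -0.6, -3.3]
finger_gap: 0.767
grip_force: 45.3
```

{"name": "arm_command", "arguments": {
  "series": [
    [[0,0,0],[-0.0291,-0.014,0],0.5],
    [[0,0,0],[-0.0291,-0.014,0],0.5],
    [[0,0,0],[-0.0291,-0.014,0],0.5],
    [[0,0,0],[-0.0291,-0.014,0],0.5],
    [[0,0,0],[-0.0291,-0.014,0],0.5],
    [[0,0,0],[-0.0291,-0.014,0],0.5],
    [[0,0,0],[-0.0291,-0.014,0],0.5],
    [[0,0,0],[-0.0291,-0.014,0],0.5]
  ]
}}

```text
clock: 17.65
ee_pos: [0.5078, -0.031, 0.1094]
tcp_rot: [[-0.068, 0.998, -0.0], [0.998, 0.068, -0.0], [-0.0, -0.0, -1.0]]
force: [0.6, 0.8, -2.5]
finger_gap: 0.766
grip_force: 45.7
```

{"name": "arm_command", "arguments": {
  "series": [
    [[0,0,0],[0,0,0.02],0.5],
    [[0,0,0],[0,0,0.02],0.5],
    [[0,0,0],[0,0,0.02],0.5],
    [[0,0,0],[0,0,0.02],0.5],
    [[0,0,0],[0,0,0.01],0.5],
    [[0,0,0],[0,0,0.008],0.5],
    [[0,0,0],[0,0,0.005],0.5],
    [[0,0,0],[0,0,0],0.5]
  ]
}}

```text
clock: 18.65
ee_pos: [0.5085, -0.0301, 0.0063]
tcp_rot: [[-0.068, 0.998, -0.0], [0.998, 0.068, 0.0], [0.0, -0.0, -1.0]]
force: [0.4, -1.0, -2.9]
finger_gap: 0.77
grip_force: 45.6
```

{"name": "arm_command", "arguments": {
  "series": [
    [[0,0,0],[0,0,0.002],0.5],
    [[0,0,0],[0,0,0.002],0.5],
    [[0,0,0],[0,0,0],0.5],
    [[0,0,0],[0,0,0],1],
    [[0,0,0],[0,0,0],1],
    [[0,0,0],[0,0,0],1],
    [[0,0,0],[0,0,-0.01],1],
    [[0,0,0],[0,0,-0.03],1]
  ]
}}

```text
clock: 19.65
ee_pos: [0.5075, -0.0299, 0.0423]
tcp_rot: [[-0.068, 0.998, -0.002], [0.998, 0.068, 0.001], [0.001, -0.002, -1.0]]
force: [-0.2, 0.1, 0.7]
finger_gap: 0.997
grip_force: 0.0
```

{"name": "arm_command", "arguments": {
  "series": [
    [[0,0,0],[0,0,-0.05],1],
    [[0,0,0],[0,0,-0.05],1],
    [[0,0,0.1745],[0,0,0],1],
    [[0,0,0.1745],[0,0,0],1],
    [[0,0,0.1745],[0,0,0],1],
    [[0,0,0.1745],[0,0,0],1],
    [[0,0,0.1745],[0,0,0],1],
    [[0,0,0.1745],[0,0,0],1]
  ]
}}

```text
clock: 20.65
ee_pos: [0.5085, -0.0298, 0.143]
tcp_rot: [[0.833, 0.553, 0.001], [0.553, -0.833, 0.0], [0.001, 0.0, -1.0]]
force: [-0.2, -0.0, 0.2]
finger_gap: 1.001
grip_force: 0.0
```

{"name": "arm_command", "arguments": {
  "series": [
    [[0,0,0.1745],[-0.015,0,0],1],
    [[0,0,0.1745],[-0.015,0,0],1],
    [[0,0,0.1745],[-0.01,0,0],1],
    [[0,0,0],[0,0,0],1],
    [[0,0,0],[0,0,0],1],
    [[0,0,0],[0,0,0],1],
    [[0,0,0],[0,0,0],1],
    [[0,0,0],[0,0,0],1]
  ]
}}

```text
clock: 21.65
ee_pos: [0.4727, -0.0468, 0.1423]
tcp_rot: [[0.998, 0.069, -0.0], [0.069, -0.998, 0.0], [-0.0, -0.0, -1.0]]
force: [-0.4, -0.5, 0.0]
finger_gap: 1.003
grip_force: 0.0
```

```bash
python3 - <<'E'
from h import *
np.set_printoptions(precision=3,suppress=True)
w=get_image("wrist");save(w,"f.png");s=manip.read_state()
print(s["clock"],s["ee_pos"],s["tcp_rot"],s["joint_pos"])
for th,z in(("tray_front",.037),("tray_bed",.014),("stone",0)):
    for d in finder.landmark_of("wrist",th)[:2]: print(th,round(d["score"],2),np.round(d["uv"]),ray(w,d["uv"],z))
for d in finder.trace("wrist","stone")[:2]:
    c=max(cv2.findContours(d["pixels"].astype(np.uint8),0,2)[0],key=cv2.contourArea);r=cv2.minAreaRect(c);print(d["score"],d["box"],r)
    print([ray(w,p,.04)[:2] for p in cv2.boxPoints(r)],ray(w,r[0],.04))
E
```

```text
21.7 [ 0.473 -0.047  0.142] [[ 0.998  0.069 -0.   ]
 [ 0.069 -0.998  0.   ]
 [-0.    -0.    -1.   ]] [ 40.143   5.762 -41.38  112.287   4.241  63.452 -89.051]
tray_front 0.77 [540. 210.] [ 0.474 -0.239  0.037]
tray_bed 0.69 [25. 17.] [0.599 0.199 0.014]
tray_bed 0.63 [536. 148.] [ 0.525 -0.237  0.014]
stone 0.63 [306. 148.] [ 0.508 -0.03   0.   ]
0.66 [276.3, 114.1, 335.3, 194.2] ((303.0, 153.0), (82.0, 54.0), 90.0)
[array([ 0.54 , -0.007]), array([ 0.543, -0.049]), array([ 0.477, -0.055]), array([ 0.473, -0.009])] [ 0.51 -0.03  0.04]
0.44 [0.0, 126.2, 14.0, 153.1] ((6.0, 140.5), (25.0, 12.0), 90.0)
[array([0.513, 0.212]), array([0.513, 0.203]), array([0.493, 0.207]), array([0.492, 0.217])] [0.503 0.21  0.04 ]
```

View pics/f.png

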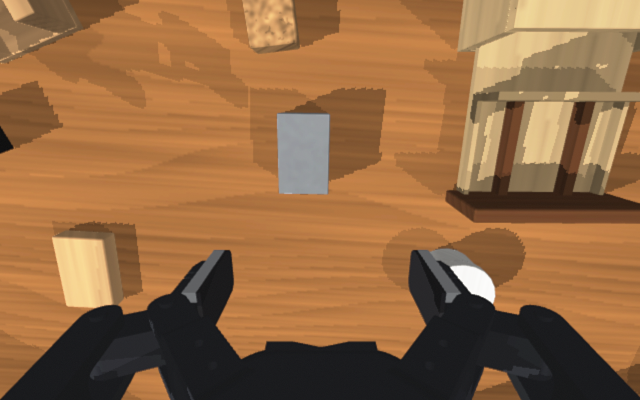

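The wrist view shows the stone flat on the bench at (303,153), lengthwise with the drawer. Now I regrip it by its sides.

{"name": "arm_command", "arguments": {
  "series": [
    [[0,0,0],[0.0183,-0.0073,0],1],
    [[0,0,0],[0.0183,-0.0073,0],1],
    [[0,0,0],[0,0,0.03],1],
    [[0,0,0],[0,0,0.03],1],
    [[0,0,0],[0,0,0.03],1],
    [[0,0,0],[0,0,0.02],1],
    [[0,0,0],[0,0,0.015],1],
    [[0,0,0],[0,0,0.004],1]
  ]
}}

```text
clock: 22.9
ee_pos: [0.5079, -0.0298, 0.0128]
tcp_rot: [[0.998, 0.068, -0.001], [0.068, -0.998, 0.0], [-0.001, -0.0, -1.0]]
force: [-0.8, 0.7, 0.4]
finger_gap: 0.994
grip_force: 0.0
```

{"name": "arm_command", "arguments": {
  "series": [
    [[0,0,0],[0,0,0],0.2],
    [[0,0,0],[0,0,0],0.2],
    [[0,0,0],[0,0,0],0.2],
    [[0,0,0],[0,0,0],0.2],
    [[0,0,0],[0,0,0],0.2],
    [[0,0,0],[0,0,-0.01],0.2],
    [[0,0,0],[0,0,-0.02],0.2],
    [[0,0,0],[0,0,-0.02],0.2]
  ]
}}

```text
clock: 23.9
ee_pos: [0.5083, -0.0298, 0.065]
tcp_rot: [[0.998, 0.068, 0.0], [0.068, -0.998, -0.0], [0.0, 0.0, -1.0]]
force: [0.8, -0.3, -2.6]
finger_gap: 0.484
grip_force: 41.2
```

{"name": "arm_command", "arguments": {
  "series": [
    [[0,0,0],[0,0,-0.03],0.2],
    [[0,0,0],[0,0,-0.03],0.2],
    [[0,0,0],[0,0,-0.02],0.2],
    [[0,0,0],[0,0,0],0.2],
    [[0,0,0],[0,0,0],0.2],
    [[0,0,0],[0,0,0],0.2],
    [[0,0,0],[0,0,0],0.2],
    [[0,0,0],[0,0,0],0.2]
  ]
}}

```text
clock: 24.9
ee_pos: [0.508, -0.0298, 0.143]
tcp_rot: [[0.998, 0.068, -0.001], [0.068, -0.998, 0.0], [-0.001, -0.0, -1.0]]
force: [0.6, 0.9, -3.7]
finger_gap: 0.487
grip_force: 41.4
```

{"name": "arm_command", "arguments": {
  "series": [
    [[0,0,0],[-0.008,0.03,0],0.2],
    [[0,0,0],[-0.008,0.03,0],0.2],
    [[0,0,0],[-0.008,0.03,0],0.2],
    [[0,0,0],[-0.008,0.03,0],0.2],
    [[0,0,0],[-0.008,0.03,0],0.2],
    [[0,0,0],[-0.008,0.03,0],0.2],
    [[0,0,0],[-0.009,0.0237,0],0.2],
    [[0,0,0],[0,0,0],0.2]
  ]
}}

```text
clock: 25.9
ee_pos: [0.4642, -0.2392, 0.1429]
tcp_rot: [[0.998, 0.065, -0.001], [0.065, -0.998, -0.0], [-0.001, 0.0, -1.0]]
force: [0.7, 0.0, -2.9]
finger_gap: 0.484
grip_force: 41.5
```

```bash
python3 - <<'E'
from h import *
np.set_printoptions(precision=3,suppress=True)
w=get_image("wrist");save(w,"g.png",s=1.25);s=manip.read_state()
print(s["clock"],s["ee_pos"],s["tcp_rot"])
for th,z in(("tray_front",.037),("tray_bed",.014)):
    for d in finder.landmark_of("wrist",th)[:2]: print(th,round(d["score"],2),np.round(d["uv"]),ray(w,d["uv"],z))
# pixel grid for back-projection
for u,v,z in((200,60,.026),(440,60,.026),(200,160,.026),(440,160,.026),(200,160,.066),(440,160,.066)): print(u,v,z,ray(w,(u,v),z))
E
```

```text
25.95 [ 0.465 -0.238  0.143] [[ 0.998  0.067 -0.   ]
 [ 0.067 -0.998  0.   ]
 [-0.    -0.001 -1.   ]]
tray_front 0.71 [319. 186.] [ 0.473 -0.237  0.037]
tray_bed 0.82 [324. 121.] [ 0.526 -0.238  0.014]
tray_bed 0.73 [323. 245.] [ 0.407 -0.245  0.014]
200 60 0.026 [ 0.567 -0.137  0.026]
440 60 0.026 [ 0.58  -0.327  0.026]
200 160 0.026 [ 0.487 -0.133  0.026]
440 160 0.026 [ 0.501 -0.341  0.026]
200 160 0.066 [ 0.495 -0.148  0.066]
440 160 0.066 [ 0.506 -0.325  0.066]
```

View pics/g.png

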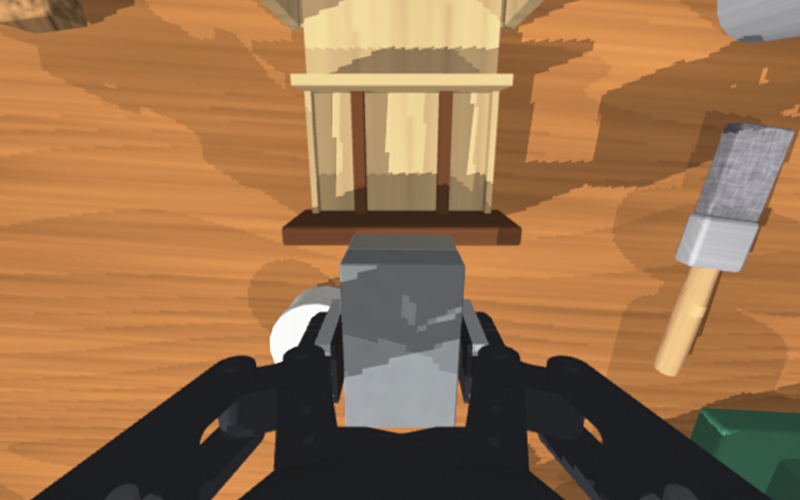

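The view shows the rails at display columns 359 and 444 (middle about 402), the panel at rows 211–244, and the stone held centred. I'll run a quick numeric check of the bed centre.

```bash
python3 - <<'E'
from h import *
np.set_printoptions(precision=4,suppress=True)
w=get_image("wrist");k=.8
for n,u,v,z in(("panel front top L",284,227,.066),("panel front top R",520,227,.066),("inner top L",298,211,.066),("inner top R",506,211,.066),("back wall near top L",291,86,.054),("back wall near top R",513,86,.054),("back far L",292,74,.054),("railL near",359,205,.026),("railR near",443,205,.026),("railL far",358,100,.026),("railR far",444,100,.026)): print(n,ray(w,(u*k,v*k),z))
c=np.array([.524,-.236,.014]);a=np.radians(3.8);X=np.array([np.cos(a),np.sin(a),0]);Y=np.array([-X[1],X[0],0])
for n,x,y,z in(("front top L",-.052,.073,.052),("front top R",-.052,-.073,.052),("railL near",-.03,.029,.012),("railR near",-.03,-.029,.012),("railL far",.03,.029,.012),("railR far",.03,-.029,.012),("backL",.04,.05,.04)): print(n,proj(w,c+x*X+y*Y+[0,0,z])/k)
E
```

```text
panel front top L [ 0.4806 -0.1645  0.066 ]
panel front top R [ 0.4906 -0.3065  0.066 ]
inner top L [ 0.491 -0.173  0.066]
inner top R [ 0.4997 -0.2966  0.066 ]
back wall near top L [ 0.5609 -0.1665  0.054 ]
back wall near top R [ 0.5698 -0.2932  0.054 ]
back far L [ 0.5673 -0.1671  0.054 ]
railL near [ 0.4896 -0.2051  0.026 ]
railR near [ 0.4938 -0.2638  0.026 ]
railL far [ 0.5582 -0.2019  0.026 ]
railR far [ 0.5621 -0.2574  0.026 ]
front top L [287.7963 248.2896]
front top R [525.7928 249.2399]
railL near [364.7359 201.8483]
railR near [447.7509 202.1846]
railL far [362.555  110.5544]
railR far [451.4254 110.9245]
backL [320.6862  88.8098]
```

{"name": "arm_command", "arguments": {
  "series": [
    [[0,0,0],[0.02,-0.001,0],0.2],
    [[0,0,0],[0.0207,0,0],0.2],
    [[0,0,0],[0.02,0,0],0.2],
    [[0,0,0],[0,0,0.02],0.2],
    [[0,0,0],[0,0,0.025],0.2],
    [[0,0,0],[0,0,0.025],0.2],
    [[0,0,0],[0,0,0.02],0.2],
    [[0,0,0],[0,0,0.01],0.2]
  ]
}}

```text
clock: 27.1
ee_pos: [0.5246, -0.2314, 0.0417]
tcp_rot: [[0.998, 0.068, -0.002], [0.068, -0.998, 0.001], [-0.002, -0.001, -1.0]]
force: [0.4, -0.2, -2.7]
finger_gap: 0.483
grip_force: 41.4
```

{"name": "arm_command", "arguments": {
  "series": [
    [[0,0,0],[0,0,0.003],0.2],
    [[0,0,0],[0,0,0.003],0.2],
    [[0,0,0],[0,0,0.003],0.2],
    [[0,0,0],[0,0,0.003],0.2],
    [[0,0,0],[0,0,0.002],0.2],
    [[0,0,0],[0,0,0],0.2],
    [[0,0,0],[0,0,0],0.2],
    [[0,0,0],[0,0,0],0.2]
  ]
}}

```text
clock: 28.1
ee_pos: [0.5256, -0.232, 0.0294]
tcp_rot: [[0.998, 0.068, -0.0], [0.068, -0.998, -0.0], [-0.0, 0.0, -1.0]]
force: [-0.7, -0.5, -4.1]
finger_gap: 0.48
grip_force: 41.4
```

{"name": "arm_command", "arguments": {
  "series": [
    [[0,0,0],[0,0,0.0015],0.2],
    [[0,0,0],[0,0,0],0.2],
    [[0,0,0],[0,0,0],0.6],
    [[0,0,0],[0,0,0],0.7],
    [[0,0,0],[0,0,0],0.7],
    [[0,0,0],[0,0,0],0.7],
    [[0,0,0],[0,0,-0.01],0.7],
    [[0,0,0],[0,0,-0.02],0.7]
  ]
}}

```text
clock: 29.1
ee_pos: [0.5253, -0.2316, 0.0584]
tcp_rot: [[0.998, 0.068, -0.001], [0.068, -0.998, 0.001], [-0.001, -0.001, -1.0]]
force: [-0.2, 0.1, 1.2]
finger_gap: 0.702
grip_force: 0.0
```

{"name": "arm_command", "arguments": {
  "series": [
    [[0,0,0],[0,0,-0.03],0.7],
    [[0,0,0],[0,0,-0.03],0.7],
    [[0,0,0],[0,0,-0.02],0.3],
    [[0,0,0],[-0.03,0,0],0],
    [[0,0,0],[-0.03,0,0],0],
    [[0,0,0],[-0.03,0,0],0],
    [[0,0,0],[-0.02,0,0],0],
    [[0,0,0],[0,0,0],0]
  ]
}}

```text
clock: 30.1
ee_pos: [0.4149, -0.2399, 0.1384]
tcp_rot: [[0.998, 0.067, -0.0], [0.067, -0.998, -0.001], [-0.0, 0.001, -1.0]]
force: [0.2, -0.6, 0.3]
finger_gap: 0.002
grip_force: 0.0
```

```bash
python3 - <<'E'
from h import *
np.set_printoptions(precision=3,suppress=True)
w=get_image("wrist");save(w,"i.png",s=1.25);s=manip.read_state()
print(s["clock"],s["ee_pos"],s["tcp_rot"])
for th,z in(("tray_front",.037),("tray_bed",.014),("stone",.014)):
    for d in finder.landmark_of("wrist",th)[:2]: print(th,round(d["score"],2),np.round(d["uv"]),ray(w,d["uv"],z))
E
```

```text
30.15 [ 0.416 -0.24   0.139] [[ 0.998  0.067  0.001]
 [ 0.067 -0.998 -0.001]
 [ 0.001  0.001 -1.   ]]
tray_front 0.74 [323. 129.] [ 0.472 -0.238  0.037]
stone 0.78 [319.  62.] [ 0.524 -0.231  0.014]
```

View pics/i.png

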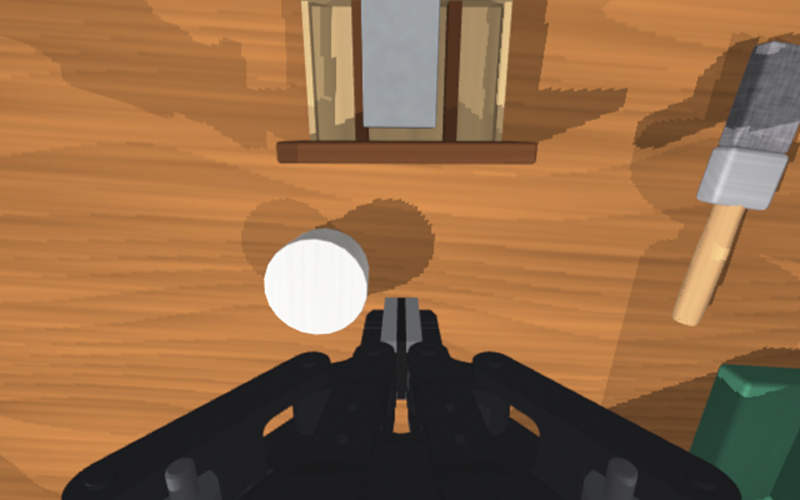

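The stone lies between the rails (display 362–437, with rails at 358 and 445) and is released. Now I push the drawer shut slowly.

{"name": "arm_command", "arguments": {
  "series": [
    [[0,0,0],[0.003,0,0.02],0],
    [[0,0,0],[0.003,0,0.02],0],
    [[0,0,0],[0.003,0,0.02],0],
    [[0,0,0],[0.003,0,0.02],0],
    [[0,0,0],[0.003,0,0.02],0],
    [[0,0,0],[0.003,0,0.0075],0],
    [[0,0,0],[0.004,0,0],0],
    [[0,0,0],[0.005,0,0],0]
  ]
}}

```text
clock: 31.3
ee_pos: [0.4437, -0.2377, 0.031]
tcp_rot: [[0.998, 0.068, 0.001], [0.068, -0.998, -0.0], [0.001, 0.0, -1.0]]
force: [0.5, -0.4, -0.2]
finger_gap: 0.004
grip_force: 0.0
```

{"name": "arm_command", "arguments": {
  "series": [
    [[0,0,0],[0.005,0,0],0],
    [[0,0,0],[0.005,0,0],0],
    [[0,0,0],[0.006,0,0],0],
    [[0,0,0],[0.007,0,0],0],
    [[0,0,0],[0.0075,0,0],0],
    [[0,0,0],[0.0075,0,0],0],
    [[0,0,0],[0.0075,0,0],0],
    [[0,0,0],[0.0075,0,0],0]
  ]
}}

```text
clock: 32.3
ee_pos: [0.4961, -0.2341, 0.0303]
tcp_rot: [[0.998, 0.068, -0.0], [0.068, -0.998, -0.0], [-0.0, 0.0, -1.0]]
force: [-1.3, -2.2, 1.9]
finger_gap: -0.002
grip_force: 1.2
```

{"name": "arm_command", "arguments": {
  "series": [
    [[0,0,0],[0.0075,0,0],0],
    [[0,0,0],[0.0075,0,0],0],
    [[0,0,0],[0.0075,0,0],0],
    [[0,0,0],[0.0075,0,0],0],
    [[0,0,0],[0.0075,0,0],0],
    [[0,0,0],[0.0075,0,0],0],
    [[0,0,0],[0.006,0,0],0],
    [[0,0,0],[0.005,0,0],0]
  ]
}}

```text
clock: 33.3
ee_pos: [0.5518, -0.23, 0.0303]
tcp_rot: [[0.998, 0.068, -0.0], [0.068, -0.998, 0.0], [-0.0, -0.0, -1.0]]
force: [-4.1, -3.0, 0.3]
finger_gap: 0.004
grip_force: 1.8
```

{"name": "arm_command", "arguments": {
  "series": [
    [[0,0,0],[0.005,0,0],0],
    [[0,0,0],[0.005,0,0],0],
    [[0,0,0],[0.005,0,0],0],
    [[0,0,0],[0.005,0,0],0],
    [[0,0,0],[0.004,0,0],0],
    [[0,0,0],[0.003,0,0],0],
    [[0,0,0],[0.002,0,0],0],
    [[0,0,0],[0.001,0,0],0]
  ]
}}

```text
clock: 34.3
ee_pos: [0.5815, -0.228, 0.0303]
tcp_rot: [[0.998, 0.068, -0.0], [0.068, -0.998, 0.0], [-0.0, -0.0, -1.0]]
force: [-6.5, -2.3, 2.0]
finger_gap: -0.001
grip_force: 3.0
```

{"name": "arm_command", "arguments": {
  "series": [
    [[0,0,0],[0.001,0,0],0],
    [[0,0,0],[0.001,0,0],0],
    [[0,0,0],[0.001,0,0],0],
    [[0,0,0],[0.001,0,0],0],
    [[0,0,0],[0,0,0],0],
    [[0,0,0],[0,0,0],0],
    [[0,0,0],[0,0,0],0],
    [[0,0,0],[0,0,0],0]
  ]
}}

```text
clock: 35.3
ee_pos: [0.5817, -0.228, 0.0302]
tcp_rot: [[0.998, 0.067, -0.008], [0.067, -0.998, -0.0], [-0.008, -0.0, -1.0]]
force: [-22.2, -0.3, 15.2]
finger_gap: -0.002
grip_force: 10.9
```

It is at the stop with 22 N, above the 8–12 N catch threshold. I'm backing off gently.

{"name": "arm_command", "arguments": {
  "series": [
    [[0,0,0],[-0.003,0,0],0],
    [[0,0,0],[-0.004,0,0],0],
    [[0,0,0],[-0.004,0,0],0],
    [[0,0,0],[-0.005,0,0],0],
    [[0,0,0],[-0.005,0,0],0],
    [[0,0,0],[-0.008,0,0],0],
    [[0,0,0],[-0.015,0,0],0],
    [[0,0,0],[-0.02,0,0],0]
  ]
}}

```text
clock: 36.3
ee_pos: [0.5207, -0.232, 0.0303]
tcp_rot: [[0.998, 0.068, 0.0], [0.068, -0.998, 0.0], [0.0, -0.0, -1.0]]
force: [0.2, -0.8, -0.0]
finger_gap: 0.003
grip_force: 0.0
```

{"name": "arm_command", "arguments": {
  "series": [
    [[0,0,0],[-0.03,0,0],0],
    [[0,0,0],[-0.03,0,0],0],
    [[0,0,0],[-0.01,0,-0.03],0],
    [[0,0,0],[0,0,-0.03],0],
    [[0,0,0],[0,0,-0.03],0],
    [[0,0,0],[0,0,-0.03],0],
    [[0,0,0],[0,0,0],0],
    [[0,0,0],[0,0,0],0]
  ]
}}

```text
clock: 37.3
ee_pos: [0.451, -0.2369, 0.1498]
tcp_rot: [[0.998, 0.068, -0.001], [0.068, -0.998, -0.0], [-0.001, 0.0, -1.0]]
force: [-0.0, -1.1, -0.8]
finger_gap: -0.002
grip_force: 0.0
```

```bash
python3 - <<'E'
from h import *
np.set_printoptions(precision=3,suppress=True)
w=get_image("wrist");save(w,"j.png");s=manip.read_state()
print(s["clock"],s["ee_pos"],s["force"])
for n in("wrist","scene","top"):
    im=w if n=="wrist" else get_image(n)
    for th,z in(("tray_front",.037),("stone",.014)):
        for d in finder.landmark_of(n,th)[:3]: print(n,th,round(d["score"],2),np.round(d["uv"]),ray(im,d["uv"],z))
E
```

```text
37.35 [ 0.451 -0.237  0.149] [ 0.33   0.139 -0.597]
wrist tray_front 0.9 [325.  33.] [ 0.579 -0.232  0.037]
scene tray_front 0.73 [223. 224.] [ 0.578 -0.233  0.037]
scene stone 0.73 [394. 180.] [0.502 0.284 0.014]
scene stone 0.63 [380. 252.] [0.733 0.171 0.014]
top tray_front 0.58 [391. 196.] [ 0.584 -0.231  0.037]
top tray_front 0.4 [318. 182.] [0.631 0.008 0.037]
top tray_front 0.3 [266. 265.] [0.365 0.177 0.037]
top stone 0.84 [267. 157.] [0.723 0.179 0.014]
top stone 0.7 [234. 228.] [0.486 0.284 0.014]
top stone 0.63 [390. 185.] [ 0.624 -0.231  0.014]
```

View pics/j.png

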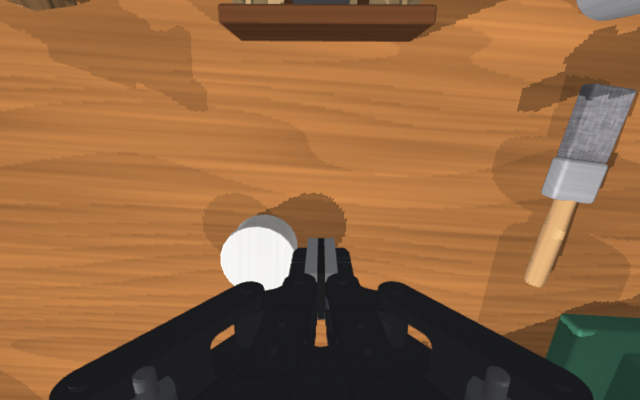

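The drawer is shut. Its front is back at (0.579, -0.232), as at the start; the panel shows at (327,22) with the stone just behind it, and the arm is clear. I'm handing in.

```bash
python3 -c "
from station import job
print(job.job_done())"
```

```text
the job is handed in; nothing more can be done
None
```

The grey stone was laid lengthwise between the drawer's rails and let go, the drawer was pushed in until its catch held (front back at its starting position), and the job was handed in at about 37 s; no verdict was returned.

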